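# Open a model's battery cover by its two snap tabs and put the pack on charge

## Task

Take the battery out of the model that lies on its back: squeeze the two orange sprung tabs of its belly cover together, centred and only as hard as it takes to unhook both (a tab snaps off above 16 N), ease the cover straight up out of its snug seal without pulling the model up out of its foam cradle, and lay it flat in the aluminium parts tray. Then lift the battery pack out and set it fully down in the charger's bay without forcing it. Put both down rather than dropping them, and leave everything else on the bench where it is.

Things in the scene. Friction and masses are not known exactly. Their poses are not given: they have to be found in the camera images.
- cradle: Off-white foam cradle, slab 300 x 140 x 25 mm with four upright cheeks; fixed. Origin at the centre of its underside, x along its length. The model lies in it with under 1 mm of play.
- model: Olive tracked-carrier model, 284 x 176 mm, 1.9 to 2.5 kg, loose on its back in the cradle. Origin: centre of its lowest face, 25 mm above the table; z up, x along its length, cab to -x. Flat belly 80 mm above the origin, 96 mm wide (y); the tracks (|y| 50 to 86 mm) stand 24 mm above the belly.
- well (a point): Centre of the belly's opening, level with the belly, axes as the model's. The opening is 57 mm (x) by 52 mm (y), its plate 3 mm thick; the cover sits over it, the battery well is below.
- cover: Dark grey battery cover on the belly, 49 (x) x 51 (y) mm, 22 mm high, with side flanges (|y| 25 to 32 mm) on the belly, 110 g. Origin: centre of the flange plane, level with the belly; axes as the model's. Tab hooks reach 7 mm below the origin (it stands on them when off). Even unhooked, snug side seals hold it with 7 to 12 N over the first 3 mm of lift; a pull of 16 N means it is still hooked.
- tab_front: Orange sprung tab at the cover's +x end; unpressed, its frame is the cover's. Its grip, 24 mm wide (y), 5 to 17 mm above the belly, is glued on by hand: the face stands at x 29.5 to 35 mm, each tab its own. Nothing stands outside it; fingers can reach down to the belly. It slides inward 4.5 mm to a stop against a spring: 2 N at first, 1.6 N per mm, 9 N at the stop. Over 16 N breaks it.
- tab_rear: The same tab at the -x end (59 to 70 mm over both grips, 9 mm less when both are home). Each foot hooks 3 mm under the belly plate, clear when pressed 3.5 mm (8 N). 10 to 13 N a side, evenly, frees both and holds for the lift; keep it until 10 mm up. Off-centre by over 1 mm, one tab stops while the other stays hooked: the difference is felt as a sideways force, nil when centred.
- pack: Battery pack under the cover, black block with a blue band, 36 mm (x) by 42 mm (y) by 30 mm high, 110 to 225 g. Origin: centre of its underside. In the model it stands loosely between low ribs, origin 66 mm above the model's, axes as the model's, its top 14 mm above the belly; free to lift out once the cover is off.
- charger: Dark grey desk charger, fixed: 110 x 90 x 38 mm block with a 44 mm high lamp panel at its +y side (y 45 to 85 mm). Origin: centre of the block's underside. Pressing the pack on it with more than 40 N is forcing.
- bay (a point): Centre of the charger bay's floor, 24 mm above the table, axes as the charger's. The bay is open at the top, 40 mm (x) by 46 mm (y), 14 mm deep, with a 45 degree lead-in over the top 4 mm. The pack stands in it on its underside, its x along the charger's x, either way round, 2 mm free on each side.
- tray: Shallow aluminium parts tray, fixed, 200 mm (x) by 140 mm (y), 14 mm high, walls and floor 4 mm. Origin: centre of its underside. Two spare wheels lie at its -x end; the rest is free for the cover.
- wheel0: Loose spare road wheel, 29 mm diameter, 12 mm high, near the tray's (-80, -48) mm corner. Leave alone.
- wheel1: The other spare wheel, near the tray's (-80, 48) mm corner. Leave alone.
- rinse_jar: Open glass jar, 76 mm diameter, 85 mm high, beyond the model. Leave alone.
- paint_jar: Closed red paint jar, 48 mm diameter, 60 mm high, beyond the model. Leave alone.
- jar_lid: Black jar lid lying flat, 82 mm diameter, beyond the model. Leave alone.
- brush: Thin paint brush, 190 mm, lying nearer the robot on the left. Leave alone.
- screwdriver: Yellow screwdriver, 170 mm, lying nearer the robot on the right. Leave alone.
- cargo_box: Olive model part, box 85 x 60 x 45 mm, beyond the model. Leave alone.
Not all that is in view belongs to the job. What is meant by the cover is not purple or yellow, and is the smaller of those in its own colour.

How it is judged:
On the way, in this order (a step that is already met when the one before it is completed fails the run):
1. the cover is unhooked and lifted at least 30 mm clear of the belly (z of cover in the frame of model above 0.11 m), for 0.1 s.
2. the cover lies flat in the tray, let go (z of cover in the frame of tray below 0.018 m and angle between cover's own z axis and vertical below 0.2 rad and x of cover in the frame of tray between -0.07 and 0.07 m and y of cover in the frame of tray between -0.045 and 0.045 m and contact force between the fingers and cover below 0.1 N), for 0.2 s.
At the end, for the whole second after the job is handed in: The cover lies flat (within 11 deg) on the tray's floor, the pack stands upright in the charger's bay, within 3 mm of its floor and 5 mm of its centre, both released and at rest, and the model is in its cradle within 12 mm of its start (z of cover in the frame of tray below 0.018 m and angle between cover's own z axis and vertical below 0.2 rad and x of cover in the frame of tray between -0.07 and 0.07 m and y of cover in the frame of tray between -0.045 and 0.045 m and linear speed of each of cover, pack below 0.02 m/s and horizontal distance between pack and charger below 0.005 m and z of pack in the frame of charger between 0.02 and 0.027 m and angle between pack's own z axis and vertical below 0.08 rad and angle between the x axis of pack and the x axis of charger, either way round below 0.15 rad and distance of model from where it was at the start of the episode below 0.012 m); the robot touches nothing.
It fails at once if a finger presses a tab with more than 16 N: it breaks (contact force between the fingers and tab_front above 16 N or contact force between the fingers and tab_rear above 16 N).
It fails at once if the model is pulled up or dragged more than 12 mm (distance of model from where it was at the start of the episode above 0.012 m).
It fails at once if the pack is pressed on the charger with more than 40 N (contact force between pack and charger above 40 N).
It fails at once if the cover or the pack is let go in the air ((contact force between the fingers and cover below 0.02 N and z of cover in the frame of tray above 0.035 m and z of cover in the frame of model above 0.1 m) or (contact force between the fingers and pack below 0.02 N and z of pack in the frame of charger above 0.045 m and z of pack in the frame of model above 0.1 m)).
It fails at once if a bystander is moved more than 30 mm (distance of any of wheel0, wheel1, rinse_jar, paint_jar, jar_lid, brush, screwdriver, cargo_box from where it was at the start of the episode above 0.03 m).
It also fails if it takes over 64 s, if anything falls off the work surface, if the arm or the gripper's body presses on something with over 40 N, if the wrist force passes 120 N, or if a joint passes its speed limit or range.

## Robot

A 6-joint arm with a two-finger parallel gripper is mounted at the origin on the work surface. World frame = base frame: x ahead of the robot, y to its left, z up, the work surface at z = 0. Lengths are in m, angles in rad, forces in N, time in s.
With the tool pointing down it reaches from about 0.35 to 0.975 m from the base axis. Payload 7.1 kg.
Tool frame: the origin (TCP) lies midway between the tips of the shut fingers; the grasp point (between the pads) lies arm.pinch_z behind it (arm.pinch_z is the distance from the TCP to the grasp point, in m); z points along the fingers, y is the direction in which the jaws open and shut (so a half turn about z gives the same grasp; the last joint's range is limited). The gripper opens to 88 mm and grips with 3 to 60 N. Pads are 20 mm wide; open, the fingers measure 115 mm over their backs; the gripper's body (75 mm by 178 mm) begins 61 mm behind the grasp point.
Start: joints at [1.205, 0.423, 1.63, -0, 1.089, -0.019], TCP at [0.212, 0.588, 0.223] pointing down, gripper open.
Joint ranges: [-3, 3], [-0.9, 2.11], [0.09, 2.58], [-1.31, 4.45], [0.11, 2.69], [-2.54, 2.54]. Speed limits (rad/s): [2.39, 2.39, 3.01, 3.14, 3.14, 3.14].

## Interface

Orientations are given as a unit quaternion [x, y, z, w].
In Python, from cell import arm gives the robot as it stands.
- The arm moves only by the tool apply_moves, never from a script. Its argument "steps" is a list of rows, each a list of 5 numbers: the shift along the world's x, y, z in units of 40 mm (1.0 is 40 mm), then the turn about the world's z in units of 6 degrees (1.0 is 6 degrees), then the opening, from 0 (shut) to 1 (fully open). In form: [[tx, ty, tz, roll, hand], ...]. A call has 1 to 10 rows; each row is the pose to reach, as a shift and turn from the pose commanded when the call began; what a row does not reach only later rows make up. A row lasts 1/12 s, in which the tool goes at most 41.7 mm and 7.16 degrees, less where a joint would pass 70% of its speed; a pose out of reach is approached as far as the arm can. A call with a gripper value outside its range is refused whole. The fingers move at their own pace and stop on an object; "grip_force" is the grip in N (left out, the last holds). Time passes only in rows, so rows that repeat a pose let the fingers close. It gives the time, the measured TCP pose, the force and the opening at its end, in the units of the state.
- arm.state(): the state, without advancing time (a new reading comes with each control period).
- arm.camera(name): name is "scene" or "top"; returns (picture, depth): 384x512x3 uint8, red, green, blue; 384x512 float32, m along the optical axis (not along the pixel's ray), 0 where there is no reading.
- arm.get_calibration(name): a dict with "fx", "fy", "cx", "cy" (pixels), "R" (3x3) and "t" (3): a world point X has camera coordinates R X + t. Camera axes: x right, y down, z forward; pixel columns grow to the right and rows downward; lengths in m; the calibration is good to about 2 mm. A picture is of the moment at which its call begins. get_calibration takes no time and is no camera call.
- arm.hand_in(): hands the job in, once; it reports no verdict.
The state is a dict: "time_s": time; "joint_positions": joint angles; "qvel": joint speeds; "joint_torque": joint torques, N m; "eef_pos": TCP position; "tcp_rot": TCP orientation; "contact_force": force on the tool from outside, world axes, zero at the start; "moment": the same for the moment, N m; "grip_width": finger opening in m.
Only numpy, scipy, OpenCV 4.12 (cv2) and the standard library are available. Lean on these libraries where they do the work, as an engineer would, in place of code of your own. Each camera call takes 0.05 s, during which the arm holds its last target.

## Working session

There is one attempt and no reset: what is moved stays moved. The work goes in short steps, Python scripts to look and compute and a tool call to move; the robot and the scene stay as the last step left them, time stands still between calls to the robot, and variables do not carry over. Pictures are saved under pics/ and viewed, and the job is handed in when it is done.

Besides the shell and the picture viewer there is one more tool, called after "Call:" in YAML: its name, and indented under it one key for each argument. apply_moves: Moves the arm, as the interface text tells. Its arguments: {"type":"object","properties":{"steps":{"type":"array","items":{"type":"array","items":{"type":"number"}}},"grip_force":{"type":"number"}},"required":["steps"]}

```bash
mkdir -p pics; ls
cat > h.py <<'E'
import numpy as np, cv2
from cell import arm
def snap(name,tag):
    p,d=arm.camera(name)
    np.savez(f'{tag}.npz',p=p,d=d)
    cv2.imwrite(f'pics/{tag}.png',p[:,:,::-1])
    return p,d
def load(tag):
    z=np.load(f'{tag}.npz'); return z['p'],z['d']
def world(name,u,v,d):
    c=arm.get_calibration(name)
    X=np.stack([(u-c['cx'])/c['fx']*d,(v-c['cy'])/c['fy']*d,d*np.ones_like(u*1.0)],-1)
    return (X-np.array(c['t']))@np.array(c['R'])
def cloud(name,d):
    v,u=np.mgrid[0:d.shape[0],0:d.shape[1]]
    return world(name,u.astype(float),v.astype(float),d)
def crop(tag,out,u0,v0,u1,v1,s):
    p,_=load(tag); c=p[v0:v1,u0:u1,::-1]
    cv2.imwrite(f'pics/{out}.png',cv2.resize(c,None,fx=s,fy=s,interpolation=cv2.INTER_CUBIC))
E
python3 - <<'E'
from h import *
for n in('scene','top'):
    snap(n,n+'0'); c=arm.get_calibration(n); print(n,c)
print(arm.state(),arm.pinch_z)
E
```

```text
pics
scene {'fx': 428.04058087476795, 'fy': 428.04058087476795, 'cx': 253.26416340521166, 'cy': 188.5501062875103, 'R': array([[ 0.1431184 ,  0.98970475, -0.0012804 ],
       [ 0.58288976, -0.08533544, -0.80805779],
       [-0.79984789,  0.1149016 , -0.58910183]]), 't': array([-0.08556628, -0.2193226 ,  1.84776922])}
top {'fx': 435.37571679624506, 'fy': 435.37571679624506, 'cx': 261.98711992599175, 'cy': 191.48907326849562, 'R': array([[ 0.02057737, -0.99970744,  0.01271228],
       [-0.99602227, -0.02160077, -0.08644676],
       [ 0.08669607, -0.01088287, -0.99617536]]), 't': array([0.00175716, 0.51896599, 1.2043454 ])}
{'time_s': 0.1, 'joint_positions': array([ 1.20497294e+00,  4.23805847e-01,  1.63056934e+00, -4.22979791e-05,
        1.08861777e+00, -1.90013571e-02]), 'qvel': array([-0.00081725, -0.00074007, -0.00145733,  0.00028944,  0.00136289,
        0.00021542]), 'joint_torque': array([ 2.39401315e-04, -5.45612276e+01, -2.74324000e+01,  6.44588191e-02,
        1.88404054e-02, -5.29930651e-05]), 'eef_pos': array([0.21225669, 0.58733354, 0.22197095]), 'tcp_rot': array([ 1.72533487e-01,  9.85003404e-01, -6.90810700e-04, -1.15502521e-04]), 'contact_force': array([ 0.36724091,  0.76988386, -0.40283132]), 'moment': array([ 0.01698226, -0.01796589, -0.02016263]), 'grip_width': 0.08758744751022018} 0.0187
```

View pics/scene0.png

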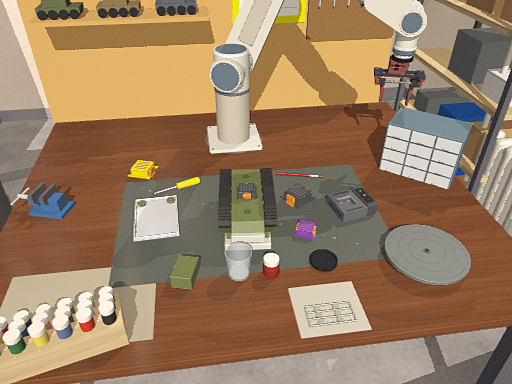

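View pics/top0.png

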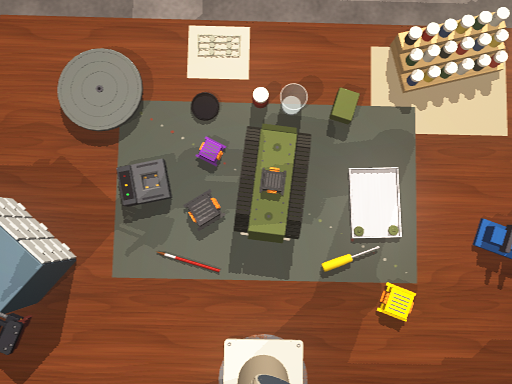

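Run:
```python
from h import *
crop('top0','c1',233,120,315,245,4.7)
crop('top0','c2',110,135,240,235,5)
crop('top0','c3',340,155,420,250,5)
crop('scene0','c4',210,160,380,255,4.5)
```

```text
(no output)
```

View pics/c1.png

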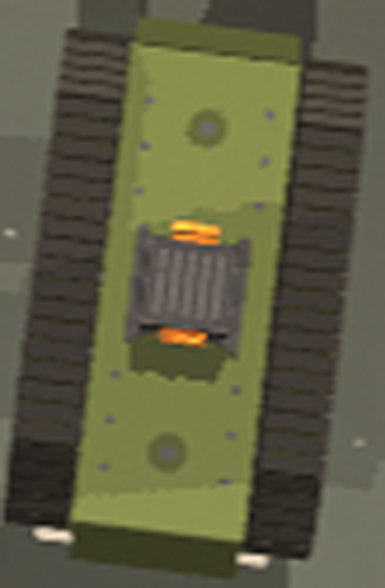

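View pics/c2.png

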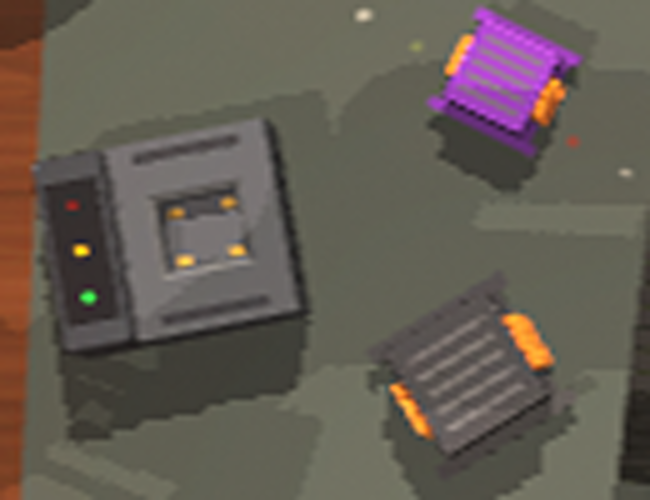

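View pics/c3.png

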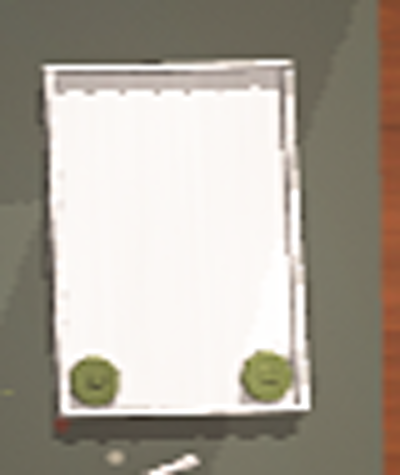

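View pics/c4.png

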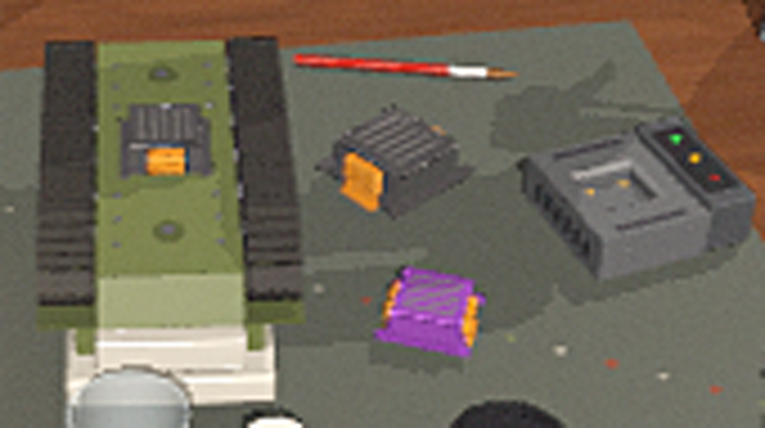

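The top view shows four covers: grey on the model (273,180), larger grey on the mat (204,209), purple (211,150) and yellow (397,302). The one on the model's belly is dark grey and the smaller of the two greys, so it is the one meant. The crop confirms this, with its orange tabs at its ±x ends. The charger bay is at about (151,181), and the tray's free end is up-image (+x).

```bash
cat > m.py <<'E'
from h import *
p,d=load('top0'); W=cloud('top',d)
ok=d>0
hsv=cv2.cvtColor(p,cv2.COLOR_RGB2HSV)
def sel(m,u0,v0,u1,v1):
    k=np.zeros_like(ok);k[v0:v1,u0:u1]=1;return m&ok&k
def rect(m,label):
    P=W[m]; r=cv2.minAreaRect((P[:,:2]*1000).astype(np.float32)); print(label,m.sum(),'c',np.round(r[0],1),'size',np.round(r[1],1),'ang',round(r[2],2),'z',np.round(np.percentile(P[:,2],[5,50,95]),4))
z=W[:,:,2]
sc=np.round
rect(sel((z>.12)&(z<.14),230,115,320,250),'tracks+cover')
rect(sel((z>.1)&(z<.109),262,165,284,198)|sel((z>.09)&(z<.109)&(hsv[...,0]>30)&(hsv[...,1]>80),238,120,310,245),'belly')
rect(sel((z>.119)&(z<.135),258,165,288,197),'covertop')
org=(hsv[...,0]>5)&(hsv[...,0]<22)&(hsv[...,1]>170)&(hsv[...,2]>120)
for b in((258,160,288,178),(258,182,288,200)):
    rect(sel(org,*b),'orange'); print(np.round(W[sel(org,*b)]*1000,0).tolist())
rect(sel((z>.03)&(z<.0415),110,150,180,210),'charger block')
rect(sel((z>.0415)&(z<.055),110,150,180,210),'charger panel')
rect(sel((z>.02)&(z<.028),135,165,165,195),'bay floor')
rect(sel((z>.009)&(z<.02),340,160,410,228),'tray')
rect(sel((z>-.004)&(z<.03),230,60,255,95),'?')
E
python3 m.py
```

```text
tracks+cover 2734 c [539.2 -12. ] size [171.9 239.6] ang 84.12 z [0.1224 0.1285 0.1327]
belly 3260 c [539.  -13.5] size [ 99.  301.8] ang 84.06 z [0.099  0.1051 0.1082]
covertop 421 c [541.3 -12.3] size [50.3 66.1] ang 84.09 z [0.1225 0.1271 0.131 ]
orange 32 c [570.5 -16.8] size [25.8 11.8] ang 81.88 z [0.106  0.1224 0.1267]
[[575.0, -6.0, 122.0], [575.0, -8.0, 121.0], [575.0, -11.0, 122.0], [577.0, -14.0, 107.0], [572.0, -6.0, 121.0], [572.0, -16.0, 122.0], [572.0, -24.0, 127.0], [572.0, -27.0, 122.0], [571.0, -6.0, 108.0], [570.0, -9.0, 114.0], [570.0, -11.0, 118.0], [569.0, -14.0, 124.0], [569.0, -16.0, 125.0], [569.0, -19.0, 125.0], [569.0, -21.0, 126.0], [569.0, -24.0, 126.0], [570.0, -27.0, 124.0], [572.0, -30.0, 104.0], [567.0, -3.0, 123.0], [567.0, -6.0, 122.0], [566.0, -8.0, 124.0], [567.0, -11.0, 122.0], [566.0, -14.0, 125.0], [567.0, -16.0, 122.0], [566.0, -19.0, 128.0], [569.0, -22.0, 106.0], [569.0, -25.0, 108.0], [569.0, -27.0, 106.0], [564.0, -19.0, 122.0], [564.0, -21.0, 125.0], [564.0, -24.0, 122.0], [564.0, -27.0, 124.0]]
orange 30 c [511.6 -11. ] size [24.4  7. ] 
[... 424 characters left out ...]
3.0, 106.0], [510.0, 1.0, 117.0], [509.0, -2.0, 122.0], [509.0, -4.0, 121.0], [509.0, -7.0, 121.0], [509.0, -10.0, 122.0], [509.0, -12.0, 122.0], [510.0, -15.0, 117.0], [509.0, -20.0, 124.0], [511.0, -23.0, 104.0], [508.0, -15.0, 109.0], [507.0, -18.0, 118.0], [508.0, -20.0, 112.0]]
charger block 1076 c [537.1 346. ] size [110.8 131.3] ang 12.57 z [0.0335 0.0381 0.041 ]
charger panel 591 c [536.5 345.5] size [109.6 130.3] ang 12.61 z [0.0418 0.0446 0.0485]
bay floor 199 c [549.2 314.9] size [45.9 78.5] ang 27.14 z [0.0214 0.0246 0.0275]
tray 394 c [ 511.7 -317.5] size [171.7 166.8] ang 1.22 z [0.0093 0.0129 0.0177]
? 842 c [857.   78.2] size [105.2  70.8] ang 1.27 z [-0.0026  0.0008  0.0047]
```

Call:
apply_moves:
  steps:
    - [8.22, -15.0, 0, -12.67, 1]
    - [8.22, -15.0, 0, -12.67, 1]
    - [8.22, -15.0, 0, -12.67, 1]
    - [8.22, -15.0, 0, -12.67, 1]
    - [8.22, -15.0, 0, -12.67, 1]
    - [8.22, -15.0, 0, -12.67, 1]
    - [8.22, -15.0, 0, -12.67, 1]
    - [8.22, -15.0, 0, -12.67, 1]
    - [8.22, -15.0, 0, -12.67, 1]
    - [8.22, -15.0, 0, -12.67, 1]

```text
time_s: 0.93
eef_pos: [0.413, 0.2204, 0.2226]
tcp_rot: [0.718, 0.696, -0.0, -0.0]
contact_force: [-0.0, -0.2, -0.4]
grip_width: 0.0882
```

Run:
```python
from h import *
print(world('top',np.array([150.9]),np.array([180.8]),np.array([1.0])))
c=arm.get_calibration('top');C=-np.array(c['R']).T@c['t']
def atz(u,v,z):
    r=world('top',np.array(u,float),np.array(v,float),1.0)-C; return C+r*((z-C[2])/r[2])
q=[(152,195),(240,183),(258,262),(168,277)]
P=np.array([atz(110+(a+.5)/5-.5,135+(b+.5)/5-.5,.038) for a,b in q]);print(P*1000,P.mean(0)*1000)
# charger block top corners and lamp panel
q=[(105,155),(265,120),(303,312),(130,340)]
P=np.array([atz(110+(a+.5)/5-.5,135+(b+.5)/5-.5,.038) for a,b in q]);print(P*1000,P.mean(0)*1000)
# tray outer rim corners (crop c3)
q=[(43,65),(295,60),(310,412),(62,415)]
P=np.array([atz(340+(a+.5)/5-.5,155+(b+.5)/5-.5,.014) for a,b in q]);print(P*1000,P.mean(0)*1000)
s=arm.state();print(s['eef_pos'],s['tcp_rot'],s['time_s'])
```

```text
[[0.51835293 0.27079856 0.24728327]]
[[560.04542619 353.23180384  38.        ]
 [567.85761289 304.70477568  38.        ]
 [523.90056687 292.91925215  38.        ]
 [514.4619781  342.34244323  38.        ]] [541.56639601 323.29956873  38.        ]
[[581.89801713 380.32263332  38.        ]
 [603.60077327 292.2512883   38.        ]
 [496.61714474 266.92471212  38.        ]
 [479.04395904 361.7426634   38.        ]] [540.28997355 325.31032429  38.        ]
[[ 593.41354852 -232.33226871   14.        ]
 [ 599.54050483 -376.9603896    14.        ]
 [ 399.1511872  -384.12895112   14.        ]
 [ 394.61035994 -243.74976861   14.        ]] [ 496.67890012 -309.29284451   14.        ]
[0.4129766  0.22042421 0.22263565] [ 7.18300888e-01  6.95732586e-01 -5.22374965e-05 -2.18232678e-05] 0.9333
```

Call:
apply_moves:
  steps:
    - [3.2, -5.8, 0, -0.68, 1]
    - [3.2, -5.8, 0, -0.68, 1]
    - [3.2, -5.8, 0, -0.68, 1]
    - [3.2, -5.8, 0, -0.68, 1]
    - [3.2, -5.8, 0, -0.68, 1]
    - [3.2, -5.8, 0, -0.68, 1]
    - [3.2, -5.8, 0, -0.68, 1]
    - [3.2, -5.8, 0, -0.68, 1]
    - [3.2, -5.8, 0, -0.68, 1]
    - [3.2, -5.8, 0, -0.68, 1]

```text
time_s: 1.77
eef_pos: [0.5396, -0.0087, 0.2223]
tcp_rot: [0.741, 0.672, -0.0, -0.001]
contact_force: [-0.1, -0.5, 1.3]
grip_width: 0.0879
```

```bash
cat > st.py <<'E'
from h import *
s=arm.state()
q=s['tcp_rot'];a=np.degrees(np.arctan2(q[1],q[0]))
yaw=2*a-90
f=np.array(s['contact_force']);t=np.radians(-5.9)
print('t',round(s['time_s'],2),'tcp',np.round(s['eef_pos'],4),'jaw',round((yaw+90)%180-90,2),'F',np.round(f,2),'Fx_model',round(f[0]*np.cos(t)+f[1]*np.sin(t),2),'Fy',round(-f[0]*np.sin(t)+f[1]*np.cos(t),2),'M',np.round(s['moment'],3),'w',round(s['grip_width'],4))
E
python3 st.py
```

```text
t 1.77 tcp [ 0.5396 -0.0087  0.2223] jaw -5.55 F [-0.06 -0.46  1.31] Fx_model -0.01 Fy -0.46 M [-0.045  0.107  0.008] w 0.0879
```

Call:
apply_moves:
  steps:
    - [0.0, -0.03, -0.6, 0, 1]
    - [0.0, -0.03, -1.2, 0, 1]
    - [0.0, -0.03, -1.8, 0, 1]
    - [0.0, -0.03, -2.0, 0, 1]
    - [0.0, -0.03, -2.0, 0, 1]
    - [0.0, -0.03, -2.0, 0, 1]
    - [0.0, -0.03, -2.0, 0, 1]

```text
time_s: 2.35
eef_pos: [0.5414, -0.0102, 0.144]
tcp_rot: [0.74, 0.672, 0.001, 0.001]
contact_force: [-0.3, -0.7, -0.3]
grip_width: 0.0876
```

```bash
python3 st.py
python3 - <<'E'
from h import *
snap('scene','s1');crop('s1','c5',200,140,300,260,5)
E
```

```text
t 2.35 tcp [ 0.5414 -0.0102  0.144 ] jaw -5.52 F [-0.26 -0.69 -0.26] Fx_model -0.18 Fy -0.71 M [-0.054  0.07   0.03 ] w 0.0876
```

View pics/c5.png

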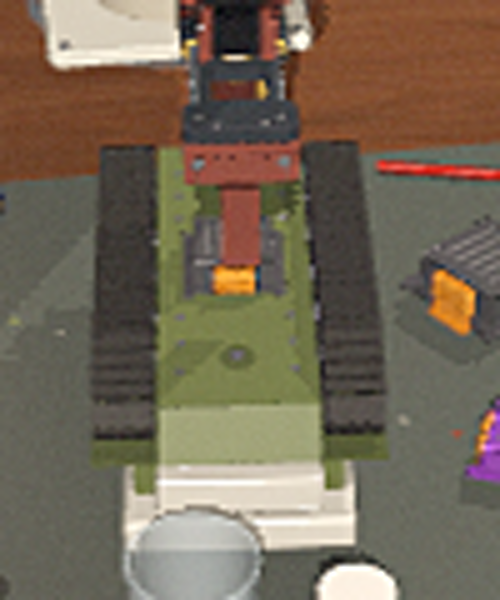

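Call:
apply_moves:
  steps:
    - [0.0, -0.06, -0.3, -0.06, 1]
    - [0.0, -0.06, -0.6, -0.06, 1]
    - [0.0, -0.06, -0.85, -0.06, 1]
    - [0.0, -0.06, -0.85, -0.06, 1]
    - [0.0, -0.06, -0.85, -0.06, 1]
    - [0.0, -0.06, -0.85, -0.06, 1]

```text
time_s: 2.9
eef_pos: [0.5405, -0.0133, 0.1084]
tcp_rot: [0.743, 0.67, -0.0, -0.0]
contact_force: [0.6, -0.7, 0.2]
grip_width: 0.0879
```

```bash
python3 st.py
python3 - <<'E'
from h import *
snap('scene','s2');crop('s2','c6',220,160,280,220,9)
snap('top','t2');crop('t2','c7',233,120,315,245,4.7)
E
```

```text
t 2.9 tcp [ 0.5405 -0.0133  0.1084] jaw -5.94 F [ 0.56 -0.71  0.16] Fx_model 0.63 Fy -0.65 M [-0.044  0.055 -0.003] w 0.0879
```

View pics/c6.png

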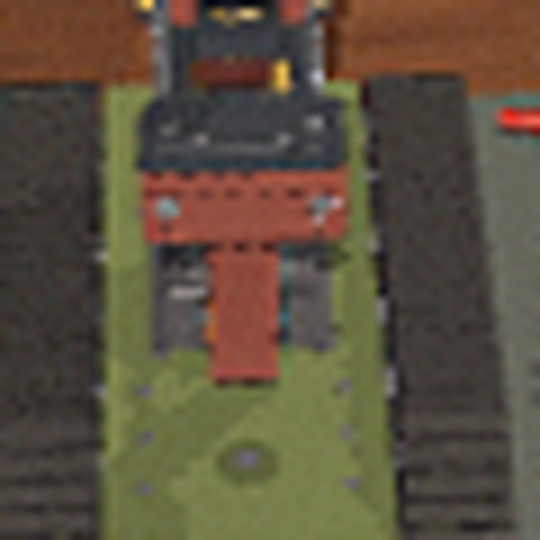

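The picture shows the finger (crop 245,310) centred on the cover and in front of the tab. Next I close lightly.

Call:
apply_moves:
  steps:
    - [0, 0, 0, 0, 0.8]
    - [0, 0, 0, 0, 0.7]
    - [0, 0, 0, 0, 0.6]
    - [0, 0, 0, 0, 0.5]
    - [0, 0, 0, 0, 0.5]
    - [0, 0, 0, 0, 0.5]
    - [0, 0, 0, 0, 0.5]
    - [0, 0, 0, 0, 0.5]
  grip_force: 4

```text
time_s: 3.67
eef_pos: [0.5409, -0.0132, 0.1089]
tcp_rot: [0.743, 0.67, 0.0, 0.0]
contact_force: [0.9, -0.8, 2.7]
grip_width: 0.0631
```

```bash
python3 st.py
```

```text
t 3.67 tcp [ 0.5409 -0.0132  0.1089] jaw -5.93 F [ 0.87 -0.76  2.67] Fx_model 0.94 Fy -0.67 M [-0.081 -0.023  0.055] w 0.0631
```

Call:
apply_moves:
  steps:
    - [0, 0, 0, 0, 0.5]
    - [0, 0, 0, 0, 0.5]
    - [0, 0, 0, 0, 0.5]
    - [0, 0, 0, 0, 0.5]
  grip_force: 7

```text
time_s: 4.0
eef_pos: [0.5409, -0.0132, 0.1089]
tcp_rot: [0.743, 0.67, 0.0, 0.0]
contact_force: [0.6, -0.1, 4.2]
grip_width: 0.0597
```

```bash
python3 st.py
```

```text
t 4.0 tcp [ 0.5409 -0.0132  0.1089] jaw -5.93 F [ 0.63 -0.09  4.22] Fx_model 0.63 Fy -0.02 M [-0.046 -0.025  0.011] w 0.0597
```

Call:
apply_moves:
  steps:
    - [0, 0, 0, 0, 0.5]
    - [0, 0, 0, 0, 0.5]
    - [0, 0, 0, 0, 0.5]

```text
time_s: 4.25
eef_pos: [0.5408, -0.0132, 0.1088]
tcp_rot: [0.743, 0.67, 0.0, 0.0]
contact_force: [-0.0, -0.8, 5.1]
grip_width: 0.0594
```

```bash
python3 st.py
```

```text
t 4.25 tcp [ 0.5408 -0.0132  0.1088] jaw -5.93 F [-0.01 -0.77  5.06] Fx_model 0.07 Fy -0.76 M [-0.065 -0.065 -0.057] w 0.0594
```

Call:
apply_moves:
  steps:
    - [0, 0, 0.01, 0, 0.5]
    - [0, 0, 0.01, 0, 0.5]
    - [0, 0, 0.01, 0, 0.5]
    - [0, 0, 0.01, 0, 0.5]
    - [0, 0, 0.01, 0, 0.5]
  grip_force: 9

```text
time_s: 4.67
eef_pos: [0.5407, -0.0132, 0.109]
tcp_rot: [0.743, 0.67, 0.0, 0.0]
contact_force: [1.9, -0.1, 1.0]
grip_width: 0.0569
```

```bash
python3 st.py
```

```text
t 4.67 tcp [ 0.5407 -0.0132  0.109 ] jaw -5.93 F [ 1.88 -0.07  0.99] Fx_model 1.87 Fy 0.13 M [-0.055 -0.339 -0.017] w 0.0569
```

Call:
apply_moves:
  steps:
    - [0, 0, 0.01, 0, 0.5]
    - [0, 0, 0.01, 0, 0.5]
    - [0, 0, 0.01, 0, 0.5]
    - [0, 0, 0.01, 0, 0.5]
    - [0, 0, 0.01, 0, 0.5]
  grip_force: 11.5

```text
time_s: 5.08
eef_pos: [0.5409, -0.0132, 0.1092]
tcp_rot: [0.743, 0.67, 0.0, 0.0]
contact_force: [4.8, -0.8, -5.1]
grip_width: 0.0567
```

```bash
python3 st.py
```

```text
t 5.08 tcp [ 0.5409 -0.0132  0.1092] jaw -5.93 F [ 4.82 -0.79 -5.05] Fx_model 4.87 Fy -0.29 M [-0.163 -0.863 -0.005] w 0.0567
```

Call:
apply_moves:
  steps:
    - [0.008, 0, 0, 0, 0.5]
    - [0.008, 0, 0, 0, 0.5]
    - [0.008, 0, 0, 0, 0.5]
    - [0.008, 0, 0, 0, 0.5]
  grip_force: 11

```text
time_s: 5.42
eef_pos: [0.5408, -0.0132, 0.1093]
tcp_rot: [0.743, 0.67, -0.0, -0.0]
contact_force: [5.2, -0.1, -6.6]
grip_width: 0.0566
```

```bash
python3 st.py
```

```text
t 5.42 tcp [ 0.5408 -0.0132  0.1093] jaw -5.93 F [ 5.22 -0.09 -6.64] Fx_model 5.2 Fy 0.45 M [-0.133 -0.82  -0.053] w 0.0566
```

Call:
apply_moves:
  steps:
    - [0.015, 0, 0, 0, 0.5]
    - [0.015, 0, 0, 0, 0.5]
    - [0.015, 0, 0, 0, 0.5]
    - [0.015, 0, 0, 0, 0.5]

```text
time_s: 5.75
eef_pos: [0.5411, -0.0132, 0.1093]
tcp_rot: [0.743, 0.67, -0.0, -0.0]
contact_force: [2.6, -1.0, -5.5]
grip_width: 0.056
```

```bash
python3 st.py
```

```text
t 5.75 tcp [ 0.5411 -0.0132  0.1093] jaw -5.93 F [ 2.64 -0.95 -5.47] Fx_model 2.72 Fy -0.67 M [-0.105 -0.419  0.033] w 0.056
```

Call:
apply_moves:
  steps:
    - [0.012, 0, 0, 0, 0.5]
    - [0.012, 0, 0, 0, 0.5]
    - [0.012, 0, 0, 0, 0.5]
    - [0.012, 0, 0, 0, 0.5]

```text
time_s: 6.08
eef_pos: [0.5411, -0.0132, 0.1092]
tcp_rot: [0.743, 0.67, -0.001, -0.001]
contact_force: [-0.2, 0.3, -4.4]
grip_width: 0.0564
```

```bash
python3 st.py
```

```text
t 6.08 tcp [ 0.5411 -0.0132  0.1092] jaw -5.93 F [-0.18  0.25 -4.35] Fx_model -0.21 Fy 0.23 M [-0.04   0.161 -0.038] w 0.0564
```

Call:
apply_moves:
  steps:
    - [0, 0, 0, 0, 0.5]
    - [0, 0, 0.01, 0, 0.5]
    - [0, 0, 0.02, 0, 0.5]
    - [0, 0, 0.03, 0, 0.5]
    - [0, 0, 0.03, 0, 0.5]
  grip_force: 11.5

```text
time_s: 6.5
eef_pos: [0.5412, -0.0132, 0.1101]
tcp_rot: [0.743, 0.67, -0.001, -0.001]
contact_force: [-1.9, 0.6, -11.4]
grip_width: 0.0561
```

```bash
python3 st.py
```

```text
t 6.5 tcp [ 0.5412 -0.0132  0.1101] jaw -5.93 F [ -1.92   0.58 -11.42] Fx_model -1.97 Fy 0.38 M [-0.024  0.372  0.014] w 0.0561
```

Call:
apply_moves:
  steps:
    - [-0.004, 0, 0.01, 0, 0.5]
    - [-0.004, 0, 0.02, 0, 0.5]
    - [-0.004, 0, 0.03, 0, 0.5]
    - [-0.004, 0, 0.03, 0, 0.5]

```text
time_s: 6.83
eef_pos: [0.5414, -0.0132, 0.1119]
tcp_rot: [0.743, 0.67, -0.0, -0.0]
contact_force: [-3.2, 0.4, -7.6]
grip_width: 0.0561
```

```bash
python3 st.py
```

```text
t 6.83 tcp [ 0.5414 -0.0132  0.1119] jaw -5.93 F [-3.17  0.4  -7.64] Fx_model -3.19 Fy 0.07 M [-0.188  0.529 -0.028] w 0.0561
```

Call:
apply_moves:
  steps:
    - [-0.008, 0, 0.01, 0, 0.5]
    - [-0.01, 0, 0.02, 0, 0.5]
    - [-0.01, 0, 0.03, 0, 0.5]
    - [-0.01, 0, 0.04, 0, 0.5]

```text
time_s: 7.17
eef_pos: [0.5426, -0.0132, 0.1143]
tcp_rot: [0.743, 0.67, 0.001, 0.001]
contact_force: [-0.5, -1.1, -2.0]
grip_width: 0.056
```

```bash
python3 st.py;python3 - <<'E'
from h import *
snap('scene','s3');crop('s3','c8',220,150,280,220,8)
E
```

```text
t 7.17 tcp [ 0.5426 -0.0132  0.1143] jaw -5.93 F [-0.48 -1.11 -1.97] Fx_model -0.36 Fy -1.15 M [-0.09   0.188 -0.02 ] w 0.056
```

View pics/c8.png

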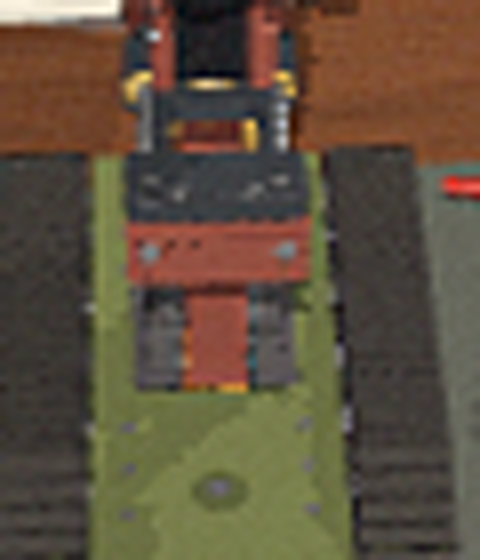

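The cover has risen with the fingers and the pull has dropped to about 2 N. I keep lifting.

Call:
apply_moves:
  steps:
    - [0, 0, 0.05, 0, 0.5]
    - [0, 0, 0.1, 0, 0.5]
    - [0, 0, 0.16, 0, 0.5]
    - [0, 0, 0.24, 0, 0.5]
    - [0, 0, 0.34, 0, 0.5]
    - [0, 0, 0.48, 0, 0.5]
    - [0, 0, 0.64, 0, 0.5]
    - [0, 0, 0.8, 0, 0.5]
    - [0, 0, 1.0, 0, 0.5]
    - [0, 0, 1.0, 0, 0.5]

```text
time_s: 8.05
eef_pos: [0.5426, -0.0133, 0.1554]
tcp_rot: [0.743, 0.67, 0.001, 0.001]
contact_force: [0.8, 0.7, -1.0]
grip_width: 0.0566
```

```bash
python3 st.py;python3 - <<'E'
from h import *
snap('scene','s4');crop('s4','c9',210,130,290,220,6)
E
```

```text
t 8.05 tcp [ 0.5426 -0.0133  0.1554] jaw -5.93 F [ 0.8   0.74 -1.  ] Fx_model 0.72 Fy 0.82 M [-0.029  0.093 -0.034] w 0.0566
```

View pics/c9.png

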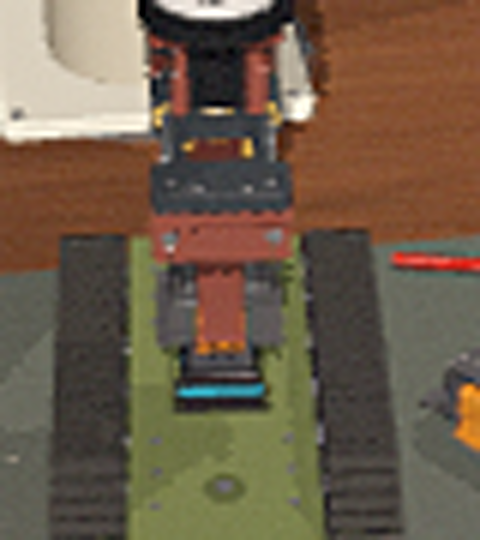

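The picture shows the cover hanging level in the fingers and the pack with its blue band exposed (crop 220,390). Next I carry the cover to the tray.

Call:
apply_moves:
  steps:
    - [0, 0, 0.4, 0, 0.5]
    - [-0.1, -0.4, 0.8, 0, 0.5]
    - [-0.2, -1.1, 0.8, 0, 0.5]
    - [-0.3, -1.9, 0.8, 0, 0.5]
    - [-0.35, -2.7, 0.8, 0, 0.5]
    - [-0.4, -3.5, 0.8, 0, 0.5]
    - [-0.5, -4.3, 0.8, 0, 0.5]
    - [-0.55, -5.1, 0.8, 0, 0.5]
    - [-0.6, -5.9, 0.8, 0, 0.5]
    - [-0.65, -6.6, 0.5, 0, 0.5]

```text
time_s: 8.93
eef_pos: [0.5163, -0.2799, 0.1751]
tcp_rot: [0.743, 0.669, 0.001, 0.002]
contact_force: [1.1, -0.4, -0.4]
grip_width: 0.0561
```

Call:
apply_moves:
  steps:
    - [-0.04, -0.4, -0.3, 0, 0.5]
    - [-0.04, -0.65, -0.7, 0, 0.5]
    - [-0.04, -0.77, -1.1, 0, 0.5]
    - [-0.04, -0.77, -1.5, 0, 0.5]
    - [-0.04, -0.77, -1.9, 0, 0.5]
    - [-0.04, -0.77, -2.3, 0, 0.5]
    - [-0.04, -0.77, -2.5, 0, 0.5]
    - [-0.04, -0.77, -2.5, 0, 0.5]
    - [-0.04, -0.77, -2.5, 0, 0.5]

```text
time_s: 9.68
eef_pos: [0.5136, -0.3075, 0.073]
tcp_rot: [0.743, 0.67, -0.0, -0.001]
contact_force: [0.7, 0.6, -0.4]
grip_width: 0.0563
```

```bash
python3 st.py;python3 - <<'E'
from h import *
snap('scene','s5');crop('s5','c10',110,130,230,260,4.6)
p,d=snap('top','t5');crop('t5','c11',220,110,420,260,4)
E
```

```text
t 9.68 tcp [ 0.5136 -0.3075  0.073 ] jaw -5.91 F [ 0.74  0.59 -0.38] Fx_model 0.67 Fy 0.66 M [-0.044  0.095  0.045] w 0.0563
```

View pics/c10.png

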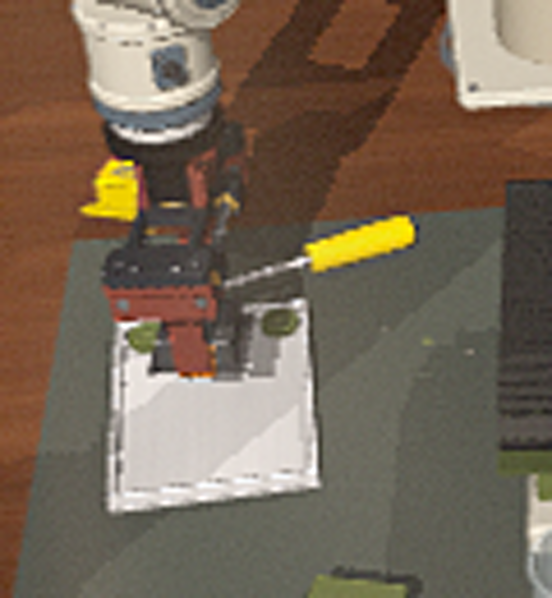

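View pics/c11.png

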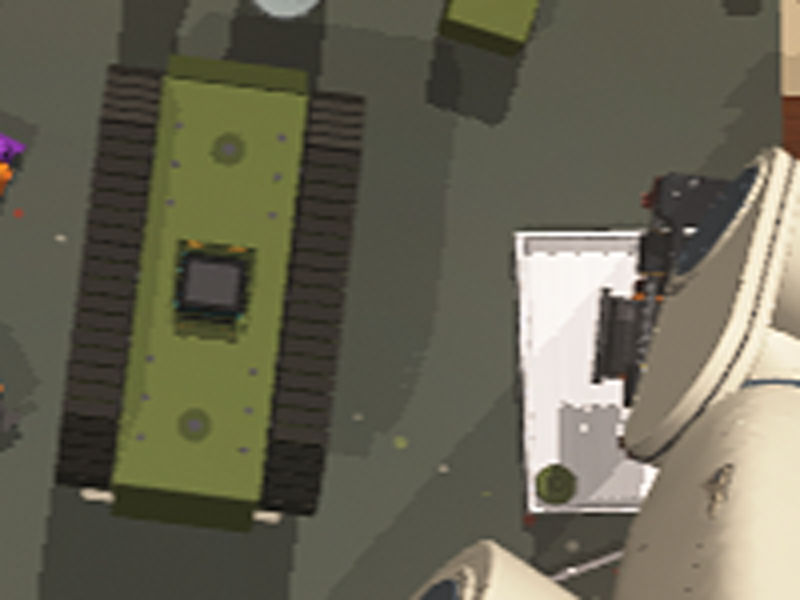

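Call:
apply_moves:
  steps:
    - [0.1, 0, -0.3, 0, 0.5]
    - [0.2, 0, -0.6, 0, 0.5]
    - [0.25, 0, -0.9, 0, 0.5]
    - [0.25, 0, -1.15, 0, 0.5]
    - [0.25, 0, -1.3, 0, 0.5]
    - [0.25, 0, -1.33, 0, 0.5]
    - [0.25, 0, -1.36, 0, 0.5]
    - [0.25, 0, -1.36, 0, 0.5]

```text
time_s: 10.45
eef_pos: [0.5238, -0.308, 0.0189]
tcp_rot: [0.743, 0.67, -0.0, -0.0]
contact_force: [-0.3, 0.5, -0.3]
grip_width: 0.0563
```

```bash
python3 st.py;python3 - <<'E'
from h import *
p,d=load('t5'); W=cloud('top',d); z=W[...,2]
m=np.zeros_like(d,bool); m[170:192,262:284]=1; m&=(z>.112)&(z<.127)
P=W[m]; print(m.sum(),np.round(P.mean(0),4),cv2.minAreaRect((P[:,:2]*1000).astype(np.float32)),np.percentile(z[m],[10,50,90]))
E
```

```text
t 10.45 tcp [ 0.5238 -0.308   0.0189] jaw -5.94 F [-0.3   0.53 -0.29] Fx_model -0.35 Fy 0.5 M [-0.074  0.056  0.064] w 0.0563
225 [ 0.5389 -0.0118  0.1212] ((539.0914306640625, -11.93984603881836), (41.48692321777344, 36.53022384643555), 83.12274932861328) [0.11844619 0.12132793 0.12395411]
```

Call:
apply_moves:
  steps:
    - [0, 0, -0.025, 0, 0.5]
    - [0, 0, -0.05, 0, 0.5]
    - [0, 0, -0.075, 0, 0.5]
    - [0, 0, -0.085, 0, 0.5]
    - [0, 0, -0.085, 0, 0.5]

```text
time_s: 10.87
eef_pos: [0.5239, -0.308, 0.0158]
tcp_rot: [0.743, 0.67, 0.0, 0.0]
contact_force: [-0.7, -0.2, -0.8]
grip_width: 0.0563
```

```bash
python3 st.py
```

```text
t 10.87 tcp [ 0.5239 -0.308   0.0158] jaw -5.93 F [-0.69 -0.19 -0.79] Fx_model -0.67 Fy -0.26 M [-0.011 -0.009 -0.01 ] w 0.0563
```

Call:
apply_moves:
  steps:
    - [0, 0, -0.015, 0, 0.5]
    - [0, 0, -0.03, 0, 0.5]
    - [0, 0, -0.04, 0, 0.5]
    - [0, 0, -0.04, 0, 0.5]

```text
time_s: 11.2
eef_pos: [0.524, -0.3082, 0.015]
tcp_rot: [0.743, 0.67, -0.0, 0.0]
contact_force: [-2.3, 0.9, 7.3]
grip_width: 0.0563
```

```bash
python3 st.py
```

```text
t 11.2 tcp [ 0.524  -0.3082  0.015 ] jaw -5.93 F [-2.29  0.95  7.25] Fx_model -2.37 Fy 0.71 M [ 0.088  0.466 -0.02 ] w 0.0563
```

Contact at 7 N, so the cover stands on the floor. Next I release it.

Call:
apply_moves:
  steps:
    - [0, 0, 0.01, 0, 0.7]
    - [0, 0, 0.01, 0, 0.8]
    - [0, 0, 0.01, 0, 0.88]
    - [0, 0, 0.01, 0, 0.88]
    - [0, 0, 0.01, 0, 0.88]

```text
time_s: 11.62
eef_pos: [0.5237, -0.3079, 0.0143]
tcp_rot: [0.743, 0.67, -0.0, -0.0]
contact_force: [0.8, 0.1, -0.3]
grip_width: 0.077
```

```bash
python3 st.py
```

```text
t 11.62 tcp [ 0.5237 -0.3079  0.0143] jaw -5.93 F [ 0.83  0.09 -0.32] Fx_model 0.82 Fy 0.18 M [-0.042  0.125  0.035] w 0.077
```

Call:
apply_moves:
  steps:
    - [0, 0, 0.2, 0, 0.88]
    - [0, 0, 0.6, 0, 0.88]
    - [0, 0, 1.2, 0, 0.88]
    - [0, 0, 2.0, 0, 0.88]
    - [0, 0, 2.8, 0, 0.88]
    - [0, 0.2, 3.6, 0, 0.88]
    - [0, 0.8, 4.1, 0, 0.88]
    - [0.1, 1.6, 4.1, 0, 0.88]
    - [0.2, 2.5, 4.1, 0, 0.88]
    - [0.3, 3.4, 4.1, 0, 0.88]

```text
time_s: 12.45
eef_pos: [0.536, -0.1711, 0.1798]
tcp_rot: [0.743, 0.669, 0.0, 0.001]
contact_force: [0.6, -0.6, -0.5]
grip_width: 0.0773
```

```bash
python3 st.py
python3 - <<'E'
from h import *
snap('top','t6');crop('t6','c12',340,150,420,250,5)
snap('scene','s6');crop('s6','c13',110,160,230,260,5)
p,d=load('t6'); W=cloud('top',d); z=W[...,2]
E
```

```text
t 12.45 tcp [ 0.536  -0.1711  0.1798] jaw -6.01 F [ 0.59 -0.61 -0.51] Fx_model 0.65 Fy -0.55 M [-0.059  0.09   0.023] w 0.0773
```

View pics/c12.png

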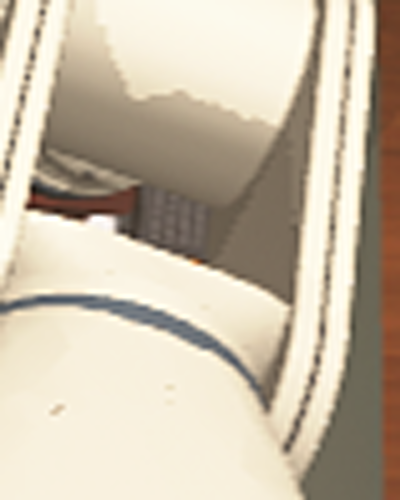

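View pics/c13.png

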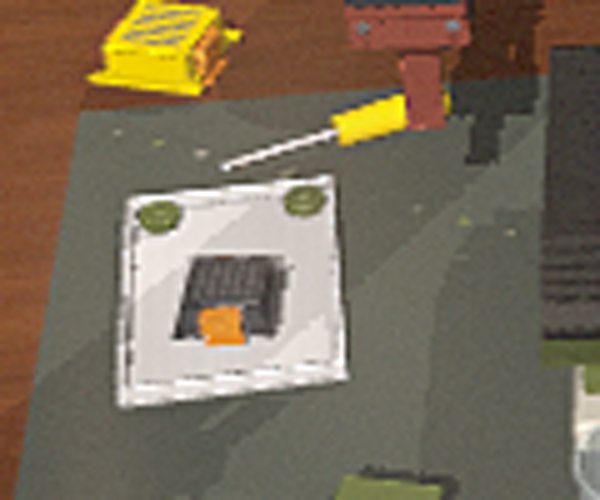

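The cover lies flat in the tray (scene crop 230,300), clear of both wheels. Next, the pack.

Call:
apply_moves:
  steps:
    - [0, 0.8, 0, 0, 0.8]
    - [0, 1.6, 0, 0, 0.7]
    - [0.05, 2.4, 0, 0, 0.65]
    - [0.1, 3.1, 0, 0, 0.65]
    - [0.1, 3.7, 0, 0, 0.65]
    - [0.1, 3.93, 0, 0, 0.65]
    - [0.1, 3.93, -0.4, 0, 0.65]
    - [0.1, 3.93, -0.9, 0, 0.65]
    - [0.1, 3.93, -1.0, 0, 0.65]
    - [0.1, 3.93, -1.0, 0, 0.65]

```text
time_s: 13.38
eef_pos: [0.5389, -0.0156, 0.1375]
tcp_rot: [0.743, 0.669, -0.001, -0.001]
contact_force: [0.1, 0.1, 0.5]
grip_width: 0.0573
```

```bash
python3 st.py
```

```text
t 13.38 tcp [ 0.5389 -0.0156  0.1375] jaw -5.95 F [0.11 0.13 0.51] Fx_model 0.09 Fy 0.14 M [-0.047  0.096 -0.009] w 0.0573
```

Call:
apply_moves:
  steps:
    - [0.02, 0.075, -0.25, 0, 0.65]
    - [0.02, 0.075, -0.5, 0, 0.65]
    - [0.02, 0.075, -0.68, 0, 0.65]
    - [0.02, 0.075, -0.73, 0, 0.65]
    - [0.02, 0.075, -0.73, 0, 0.65]
    - [0.02, 0.075, -0.73, 0, 0.5]
    - [0.02, 0.075, -0.73, 0, 0.35]
    - [0.02, 0.075, -0.73, 0, 0.3]
    - [0.02, 0.075, -0.73, 0, 0.3]
    - [0.02, 0.075, -0.73, 0, 0.3]
  grip_force: 8

```text
time_s: 14.22
eef_pos: [0.5408, -0.0118, 0.1096]
tcp_rot: [0.743, 0.67, 0.0, 0.0]
contact_force: [-0.4, 0.0, 2.6]
grip_width: 0.0357
```

```bash
python3 st.py
```

```text
t 14.22 tcp [ 0.5408 -0.0118  0.1096] jaw -5.93 F [-0.45  0.05  2.59] Fx_model -0.45 Fy -0.0 M [-0.092  0.266  0.018] w 0.0357
```

Call:
apply_moves:
  steps:
    - [0, 0, 0, 0, 0.3]
    - [0, 0, 0, 0, 0.3]
    - [0, 0, 0, 0, 0.3]
  grip_force: 20

```text
time_s: 14.47
eef_pos: [0.5408, -0.0118, 0.1096]
tcp_rot: [0.743, 0.67, 0.0, 0.0]
contact_force: [-1.9, 0.3, 5.8]
grip_width: 0.036
```

```bash
python3 st.py
```

```text
t 14.47 tcp [ 0.5408 -0.0118  0.1096] jaw -5.93 F [-1.91  0.28  5.84] Fx_model -1.93 Fy 0.09 M [-0.017  0.406  0.023] w 0.036
```

Call:
apply_moves:
  steps:
    - [0, 0, 0.05, 0, 0.3]
    - [0, 0, 0.12, 0, 0.3]
    - [0, 0, 0.22, 0, 0.3]
    - [0, 0, 0.36, 0, 0.3]
    - [0, 0, 0.54, 0, 0.3]
    - [0, 0, 0.8, 0, 0.3]
    - [0, 0, 1.1, 0, 0.3]
    - [0, 0, 1.4, 0, 0.3]
    - [0, 0, 1.5, 0, 0.3]
    - [0, 0, 1.5, 0, 0.3]

```text
time_s: 15.3
eef_pos: [0.5417, -0.0119, 0.171]
tcp_rot: [0.743, 0.67, 0.001, 0.001]
contact_force: [-0.3, 0.0, -1.3]
grip_width: 0.0361
```

```bash
python3 st.py;python3 - <<'E'
from h import *
snap('scene','s7');crop('s7','c14',200,110,390,240,4.2)
E
```

```text
t 15.3 tcp [ 0.5417 -0.0119  0.171 ] jaw -5.93 F [-0.31  0.01 -1.28] Fx_model -0.31 Fy -0.02 M [-0.096  0.089 -0.022] w 0.0361
```

View pics/c14.png

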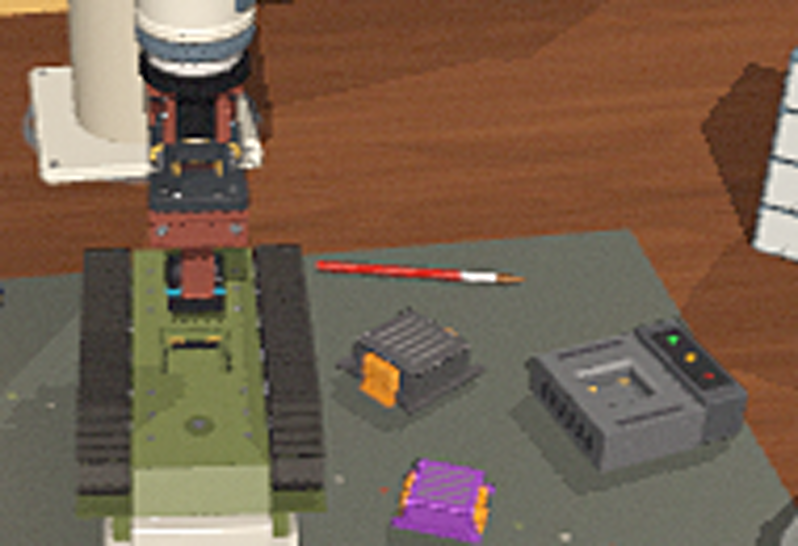

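Call:
apply_moves:
  steps:
    - [0, 0.3, 0, 0.3, 0.3]
    - [0, 0.9, 0, 0.6, 0.3]
    - [0, 1.7, 0, 1.0, 0.3]
    - [0, 2.5, 0, 1.4, 0.3]
    - [0, 3.3, 0, 1.8, 0.3]
    - [0, 4.1, 0, 2.2, 0.3]
    - [0, 4.9, 0, 2.6, 0.3]
    - [0, 5.7, 0, 3.07, 0.3]
    - [0, 6.5, 0, 3.07, 0.3]
    - [0, 7.2, 0, 3.07, 0.3]

```text
time_s: 16.18
eef_pos: [0.5395, 0.2788, 0.1683]
tcp_rot: [0.625, 0.781, -0.001, -0.0]
contact_force: [0.0, 0.1, -1.2]
grip_width: 0.0365
```

Call:
apply_moves:
  steps:
    - [0, 0.6, 0, 0, 0.3]
    - [0, 1.0, -0.2, 0, 0.3]
    - [0, 1.2, -0.6, 0, 0.3]
    - [0, 1.2, -1.1, 0, 0.3]
    - [0, 1.2, -1.5, 0, 0.3]
    - [0, 1.2, -1.7, 0, 0.3]
    - [0, 1.2, -1.7, 0, 0.3]
    - [0, 1.2, -1.7, 0, 0.3]

```text
time_s: 16.85
eef_pos: [0.5403, 0.3239, 0.1006]
tcp_rot: [0.626, 0.78, -0.001, -0.0]
contact_force: [0.4, 0.3, -2.3]
grip_width: 0.0359
```

```bash
python3 st.py;python3 - <<'E'
from h import *
snap('scene','s8');crop('s8','c15',310,130,400,240,5.4)
snap('top','t8');crop('t8','c16',110,130,210,230,5.9)
E
```

```text
t 16.85 tcp [0.5403 0.3239 0.1006] jaw 12.5 F [ 0.38  0.33 -2.27] Fx_model 0.35 Fy 0.37 M [-0.006  0.072  0.018] w 0.0359
```

View pics/c15.png

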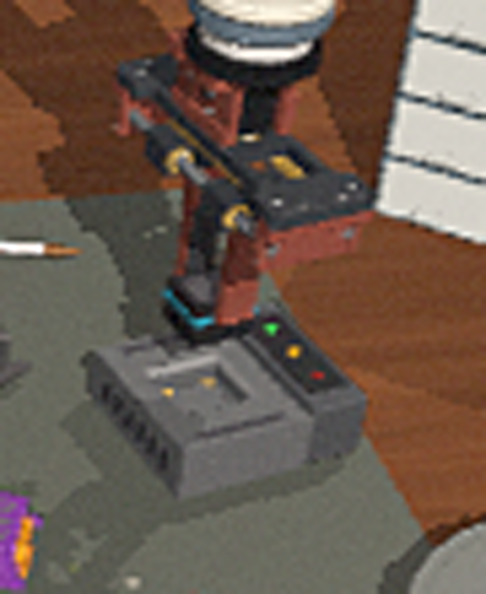

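View pics/c16.png

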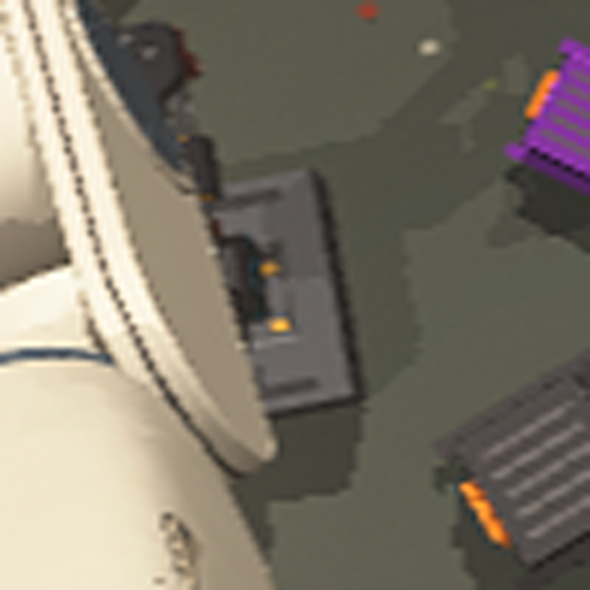

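Call:
apply_moves:
  steps:
    - [0.02, 0.02, -0.3, 0, 0.3]
    - [0.02, 0.02, -0.6, 0, 0.3]
    - [0.02, 0.02, -0.85, 0, 0.3]
    - [0.02, 0.02, -0.95, 0, 0.3]
    - [0.02, 0.02, -0.95, 0, 0.3]
    - [0.02, 0.02, -0.95, 0, 0.3]

```text
time_s: 17.45
eef_pos: [0.5412, 0.3248, 0.0626]
tcp_rot: [0.626, 0.78, -0.001, -0.0]
contact_force: [-0.4, 0.5, -1.3]
grip_width: 0.0357
```

```bash
python3 st.py;python3 - <<'E'
from h import *
snap('scene','s9');crop('s9','c17',315,170,385,230,10)
E
```

```text
t 17.45 tcp [0.5412 0.3248 0.0626] jaw 12.49 F [-0.37  0.52 -1.29] Fx_model -0.42 Fy 0.47 M [-0.004 -0.002  0.015] w 0.0357
```

View pics/c17.png

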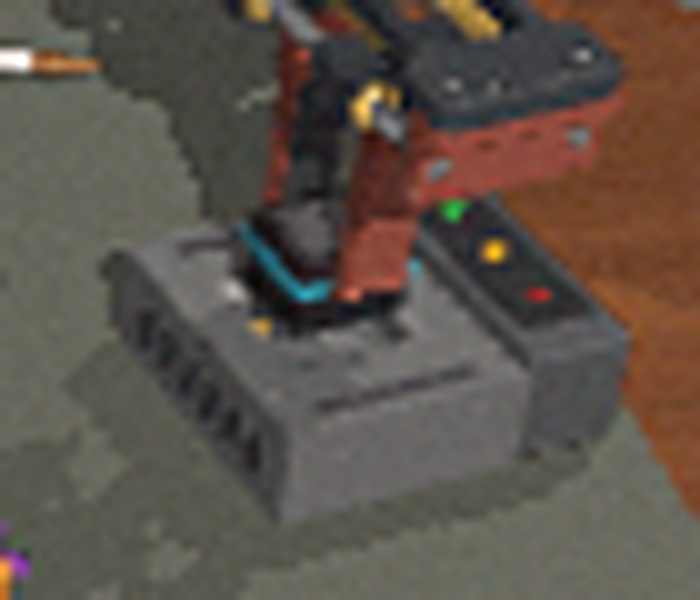

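Call:
apply_moves:
  steps:
    - [0, 0, -0.05, 0, 0.3]
    - [0, 0, -0.1, 0, 0.3]
    - [0, 0, -0.15, 0, 0.3]
    - [0, 0, -0.2, 0, 0.3]
    - [0, 0, -0.2, 0, 0.3]

```text
time_s: 17.92
eef_pos: [0.5413, 0.3248, 0.0549]
tcp_rot: [0.626, 0.78, -0.0, -0.0]
contact_force: [0.9, 0.3, -1.2]
grip_width: 0.0359
```

```bash
python3 st.py
```

```text
t 17.92 tcp [0.5413 0.3248 0.0549] jaw 12.49 F [ 0.87  0.26 -1.2 ] Fx_model 0.84 Fy 0.35 M [-0.07   0.073  0.029] w 0.0359
```

Call:
apply_moves:
  steps:
    - [0, 0, -0.05, 0, 0.3]
    - [0, 0, -0.1, 0, 0.3]
    - [0, 0, -0.15, 0, 0.3]
    - [0, 0, -0.15, 0, 0.3]

```text
time_s: 18.25
eef_pos: [0.5415, 0.3252, 0.0489]
tcp_rot: [0.626, 0.78, 0.0, -0.0]
contact_force: [0.1, 1.8, -1.6]
grip_width: 0.0359
```

```bash
python3 st.py
```

```text
t 18.25 tcp [0.5415 0.3252 0.0489] jaw 12.49 F [ 0.1   1.83 -1.56] Fx_model -0.09 Fy 1.83 M [ 0.231  0.069 -0.001] w 0.0359
```

Call:
apply_moves:
  steps:
    - [0, 0.025, 0, 0, 0.3]
    - [0, 0.025, -0.03, 0, 0.3]
    - [0, 0.025, -0.06, 0, 0.3]
    - [0, 0.025, -0.1, 0, 0.3]
    - [0, 0.025, -0.1, 0, 0.3]

```text
time_s: 18.67
eef_pos: [0.5412, 0.3258, 0.0449]
tcp_rot: [0.626, 0.78, -0.0, -0.0]
contact_force: [-0.3, 0.0, -1.4]
grip_width: 0.0357
```

```bash
python3 st.py
```

```text
t 18.67 tcp [0.5412 0.3258 0.0449] jaw 12.49 F [-0.31  0.05 -1.43] Fx_model -0.31 Fy 0.01 M [-0.018  0.075  0.04 ] w 0.0357
```

Call:
apply_moves:
  steps:
    - [0, 0, -0.02, 0, 0.3]
    - [0, 0, -0.04, 0, 0.3]
    - [0, 0, -0.06, 0, 0.3]
    - [0, 0, -0.06, 0, 0.3]

```text
time_s: 19.0
eef_pos: [0.5414, 0.3259, 0.0427]
tcp_rot: [0.626, 0.78, -0.0, -0.0]
contact_force: [0.7, 0.1, -1.2]
grip_width: 0.0358
```

```bash
python3 st.py
```

```text
t 19.0 tcp [0.5414 0.3259 0.0427] jaw 12.49 F [ 0.67  0.13 -1.22] Fx_model 0.66 Fy 0.2 M [-0.039  0.038 -0.009] w 0.0358
```

Call:
apply_moves:
  steps:
    - [0, 0, -0.015, 0, 0.3]
    - [0, 0, -0.03, 0, 0.3]
    - [0, 0, -0.03, 0, 0.3]
    - [0, 0, -0.03, 0, 0.3]

```text
time_s: 19.33
eef_pos: [0.5415, 0.326, 0.0427]
tcp_rot: [0.626, 0.78, 0.0, 0.0]
contact_force: [-2.5, -2.5, 7.6]
grip_width: 0.0356
```

```bash
python3 st.py
```

```text
t 19.33 tcp [0.5415 0.326  0.0427] jaw 12.49 F [-2.47 -2.55  7.58] Fx_model -2.2 Fy -2.79 M [-0.334  0.539  0.012] w 0.0356
```

Contact at the expected height, about 7.6 N. I ease off and release.

Call:
apply_moves:
  steps:
    - [0, 0, 0.015, 0, 0.3]
    - [0, 0, 0.015, 0, 0.5]
    - [0, 0, 0.015, 0, 0.6]
    - [0, 0, 0.015, 0, 0.65]
    - [0, 0, 0.015, 0, 0.65]
    - [0, 0, 0.015, 0, 0.65]

```text
time_s: 19.83
eef_pos: [0.5415, 0.326, 0.0422]
tcp_rot: [0.626, 0.78, -0.0, -0.0]
contact_force: [-0.7, -0.6, -0.2]
grip_width: 0.0572
```

```bash
python3 st.py
```

```text
t 19.83 tcp [0.5415 0.326  0.0422] jaw 12.49 F [-0.71 -0.56 -0.22] Fx_model -0.65 Fy -0.63 M [-0.021  0.076  0.053] w 0.0572
```

Call:
apply_moves:
  steps:
    - [0, 0, 0.2, 0, 0.65]
    - [0, 0, 0.6, 0, 0.65]
    - [0, 0, 1.2, 0, 0.65]
    - [0, 0, 2.0, 0, 0.65]
    - [0, 0, 2.8, 0, 0.65]
    - [0, 0, 3.6, 0, 0.65]
    - [-0.8, 0.4, 4.2, 0, 0.65]
    - [-1.7, 0.8, 4.2, 0, 0.65]
    - [-2.6, 1.2, 4.2, 0, 0.65]
    - [-3.3, 1.6, 4.2, 0, 0.65]

```text
time_s: 20.67
eef_pos: [0.4074, 0.3902, 0.2116]
tcp_rot: [0.626, 0.78, 0.001, -0.0]
contact_force: [1.1, 0.1, -0.7]
grip_width: 0.0571
```

Call:
apply_moves:
  steps:
    - [-0.8, 0.8, 0, 0, 0.65]
    - [-1.2, 1.6, 0, 0, 0.65]
    - [-1.6, 2.5, 0, 0, 0.65]
    - [-2.0, 3.4, 0, 0, 0.65]
    - [-2.4, 4.3, 0, 0, 0.65]
    - [-2.4, 4.6, 0, 0, 0.65]
    - [-2.4, 4.6, 0, 0, 0.65]
    - [-2.4, 4.6, 0, 0, 0.65]

```text
time_s: 21.33
eef_pos: [0.313, 0.574, 0.2103]
tcp_rot: [0.625, 0.78, -0.0, 0.0]
contact_force: [1.0, -0.8, 0.1]
grip_width: 0.057
```

```bash
python3 st.py;python3 - <<'E'
from h import *
p,d=snap('top','t10');snap('scene','s10')
crop('t10','c18',110,100,420,285,2.5);crop('s10','c19',120,150,390,280,2.9)
W=cloud('top',d); z=W[...,2]
m=np.zeros_like(d,bool); m[168:195,138:165]=1; m&=(z>.048)&(z<.062)
P=W[m]; print('pack',m.sum(),np.round(P.mean(0),4),cv2.minAreaRect((P[:,:2]*1000).astype(np.float32)),np.percentile(z[m],[10,50,90]))
m=np.zeros_like(d,bool); m[170:230,352:400]=1; m&=(z>.027)&(z<.045)
P=W[m]; print('cover',m.sum(),np.round(P.mean(0),4),cv2.minAreaRect((P[:,:2]*1000).astype(np.float32)),np.percentile(z[m],[10,50,90]))
A=np.c_[P[:,:2]-P[:,:2].mean(0),np.ones(len(P))];print('tilt',np.linalg.lstsq(A,P[:,2],rcond=None)[0])
p0,d0=load('t5');W0=cloud('top',d0)
for n,w in(('before',W0),('now',W)):
    k=np.zeros_like(d,bool);k[115:250,230:318]=1;k&=(w[...,2]>.12)&(w[...,2]<.14);k[168:195,258:288]=0
    print(n,cv2.minAreaRect((w[k][:,:2]*1000).astype(np.float32)))
E
```

```text
t 21.33 tcp [0.313  0.574  0.2103] jaw 12.57 F [ 1.03 -0.84  0.13] Fx_model 1.11 Fy -0.72 M [-0.077  0.035  0.067] w 0.057
pack 205 [0.5421 0.325  0.0545] ((542.6220092773438, 324.933349609375), (35.981929779052734, 42.99574279785156), 13.378951072692871) [0.05148386 0.05458006 0.05721458]
cover 356 [ 0.5228 -0.3061  0.0329] ((524.2406616210938, -306.9140625), (51.427730560302734, 66.3131103515625), 83.89421081542969) [0.02912671 0.03293055 0.03640279]
tilt [-0.00069857  0.0003485   0.03289228]
before ((537.9029541015625, -11.94647216796875), (172.36891174316406, 249.5399627685547), 84.00027465820312)
now ((536.2969970703125, -11.820419311523438), (172.27285766601562, 242.44000244140625), 84.01263427734375)
```

View pics/c18.png

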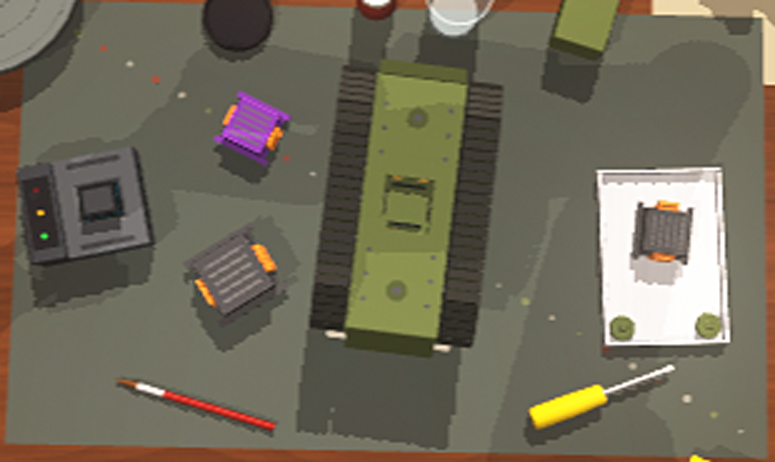

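View pics/c19.png

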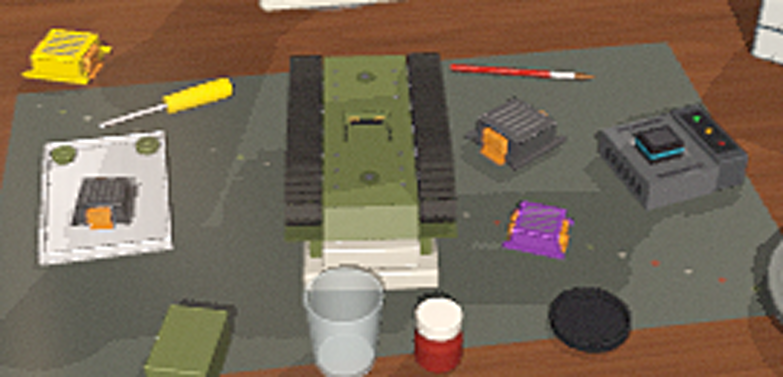

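Both pictures show the cover flat in the tray (crop 663,233) and the pack seated in the bay (crop 100,200). The pack's top is at 54.5 mm against 54 mm expected. The model and the bystanders have not moved noticeably. I hand in now.

```bash
python3 -c "
from cell import arm
print(arm.hand_in())"
```

```text
the job is handed in; nothing more can be done
None
```

The cover is off and lies flat in the parts tray, and the battery pack stands in the charger's bay. I handed the job in at about 21.4 s of the 64 s allowed; hand-in reports no verdict.

- **Cover:** I squeezed the tabs in stages from 4 to 11.5 N. At 11.5 N a sideways force of about 5 N showed the grip was off-centre. I shifted the tool until the force was about zero, then lifted. The sideways force came back to about 3 N during the lift and I corrected it again. The highest upward pull read was 11.4 N.
- **Placing:** The cover touched the tray floor at about 7 N and was released there. The pack met the bay floor at about 8 N and was released there.
- **Last checks on the cover:** Its slope in the depth data is under 0.1°. Its centre is at about (524, -307) mm, roughly 27 mm from my estimate of the tray's centre.
- **Last checks on the pack:** Its top is at 54.5 mm, where 54 mm is expected when fully down. It is about 1.5 mm from my estimate of the bay's centre and about 1° off the charger's axis.
- **Model and the other things on the bench:** The model's estimated centre changed by about 1.6 mm between two views. I put that down to depth noise, because the fitted length also varied by 7 mm. I saw no movement of the other things in the pictures but did not measure them one by one.

No check failed. My estimates of the bay's position differed by up to 3 mm, and the pack touched a bay wall with about 2 N on the way in. A shift of about 1 mm cleared it.

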